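# Draw walnuts from a screw-gate dispenser

## Robot

A 6-joint arm with a two-finger parallel gripper is mounted at the origin on a cart in front of the work surface, level with it; the furniture and walls round the work are solid. World frame = base frame: x ahead of the robot, y to its left, z up, the work surface at z = 0. Lengths are in m, angles in degrees, forces in N, time in s.
With the tool pointing down it reaches from about 0.375 to 0.9 m from the base axis. Payload 3.1 kg.
Tool frame: the origin (TCP) lies between the finger pads, 19 mm behind the fingertips; this is the grasp point; x points along the fingers, y is the direction in which the jaws open and shut, and the axes are right-handed (so a half turn about x gives the same grasp; the last joint's range is limited). The gripper opens to 87 mm and grips with 3 to 60 N. Pads are 19 mm wide; open, the fingers measure 117 mm over their backs; the gripper's body (75 mm by 190 mm) begins 51 mm behind the grasp point.
Start: joints at [-51.308, 30.224, 82.088, -0, 67.689, -10.227], TCP at [0.471, -0.411, 0.241] pointing down, gripper open.
Joint ranges: [-176.69, 176.69], [-43.24, 126.21], [12.49, 139.97], [-82, 262], [0, 151.66], [-163.58, 163.58]. Speed limits (degrees/s): [159.86, 159.86, 180, 180, 180, 180].

## Interface

Orientations are given as a 3x3 rotation matrix whose columns are the frame's x, y, z axes.
In Python, from rig import bot gives the robot as it stands.
- The arm moves only by the shell command python3 -m inch 'ROWS' [OPENING]. ROWS is a JSON object of lists of equal length, an entry for each row: "dp": the shift along the tool's x, y, z in mm, a list of three; "yaw": the turn about the tool's x in degrees. In form: {"dp": [[tx, ty, tz], ...], "yaw": [yaw, ...]}. A call has 1 to 20 rows; each row shifts and turns the commanded pose from where the row before left it, along the tool's axes as they then stand; what a row does not reach is not made up. A row lasts 1/12 s, in which the tool goes at most 41.7 mm and 7.16 degrees, less where a joint would pass 70% of its speed; a pose out of reach is approached as far as the arm can. A call is refused whole if a number of a shift passes 41.7 or a number of a turn 7.16, either way. A call with a gripper value outside its range is refused whole. OPENING is the finger opening in mm, from 0 to 87, set as the call begins (- or left out, the last holds). The fingers move at their own pace and stop on an object; the grip force is fixed at half the most. Time passes only in rows, so rows that do not move let the fingers close. It gives the time, the measured TCP pose, the force and the opening at its end, in the units of the state.
- bot.read_state(): the state, without advancing time (a new reading comes with each control period).
- bot.capture(name): name is "scene" or "top" or "wrist"; returns a dict with "color" (384x512x3 uint8, red, green, blue), "intrinsics" (3x3 intrinsics, pixels), "pose" (4x4, takes a point from camera to world coordinates). Camera axes: x right, y down, z forward; pixel columns grow to the right and rows downward; lengths in m; the calibration is good to about 2 mm. The wrist camera is an equidistant fisheye: a pixel r from the principal point sees the ray r / f radians off the axis. A picture is of the moment at which its call begins. There is no depth.
- bot.hand_in(): hands the job in, once; it reports no verdict.
The state is a dict: "time_s": time; "joint_positions": joint angles; "qvel": joint speeds; "tau": joint torques, N m; "position": TCP position; "tcp_rot": TCP orientation; "force": force on the tool from outside, world axes, zero at the start; "moment": the same for the moment, N m; "opening": opening from 0.0 (shut) to 1.0 (fully open).
Only numpy, scipy, OpenCV 4.12 (cv2) and the standard library are available. Lean on these libraries where they do the work, as an engineer would, in place of code of your own. Each camera call takes 0.05 s, during which the arm holds its last target.

## Task

Draw the five walnuts from the nut dispenser into the white pot: stand the pot upright on the worktop under the end of the chute. The handwheel has no scale, so first turn it clockwise until the gate is shut against its stop, then back it off exactly two full turns and keep hold: the return spring would pull the gate down again, so finish while still holding the wheel's crank grip at two turns, the wheel still and all the walnuts in the pot. Leave the shakers, the jar and the wooden spoon where they are.

Things in the scene. Friction and masses are not known exactly. Their poses are not given: they have to be found in the camera images.
- dispenser: nut dispenser fixed to the worktop: base plate, clear open hopper 190 mm high, steel chute sloping 20 degrees down, yoke with a handwheel above the gate. Origin on the worktop under the wheel's axis; +x points level down the chute to its mouth (about -y in the world, within 0.4 rad), z up. From x = -0.115 to +0.060 (lip); base plate from -0.115 to +0.023, 110 mm wide, 14 mm high
- chute_lip (a point): middle of the chute's lower edge, 77 mm above the worktop (underside 73 mm), 60 mm along the dispenser's +x; the chute is 64 mm wide inside. Walnuts roll off towards +x and are 20 to 40 mm past the lip when they reach the pot's rim: the bowl's centre belongs 30 mm past the lip, give or take 10 mm
- wheel (a joint): turn of the handwheel, rad, vertical axis: 0 = gate shut against the stop; grows counter-clockwise from above, lifting the gate 18 mm a turn (upper stop 16.3). Starts 1.2 to 4.7; walnuts pass above about 10.5. The grip's direction from the axis is this angle from the dispenser's +x. Friction holds it below about 6; above, a spring turns it back if let go. Turning takes 2 to 10 N at the grip
- wheel_axis (a point): fixed point on the wheel's axis at the height for the TCP when holding the grip, 262 mm above the worktop. The wheel is black, 111 mm across, its rim's top 237 mm above the worktop; the brass stem on the axis rises with the gate, to at most 312 mm
- crank_grip: upright wooden grip on the wheel's rim, 50 mm from the axis: a sleeve 18 mm thick, 44 mm tall, that spins freely on its pin, so a gripper can go round without turning. Origin at the centre of its lower end, 240 mm above the worktop; top at 284 mm. Take it from above
- pot: white open pot, bowl 106 mm across and 58 mm high, with a straight side handle, about 0.3 kg. Origin on the underside; the bowl's centre is 38 mm from it along its +y, the handle points along its -y and ends 91 mm from the origin.
- pot_center (a point): the middle of the bowl's inner floor, 6 mm above the underside; the bowl is about 80 mm wide inside
- pot_grip (a point): where to pinch the pot's handle from above: the handle is 20 mm wide here and reaches from 41 to 63 mm above the underside; this point is at 52 mm, 86 mm from the bowl's centre. There is most room for the gripper if the pot goes under the chute with its handle pointing away from the dispenser
- walnut_1: a walnut in its shell, a ball 28 mm across, 14 g, waiting in the dispenser's hopper behind the gate; origin at its centre
- walnut_2: a walnut in its shell, a ball 28 mm across, 14 g, waiting in the dispenser's hopper behind the gate; origin at its centre
- walnut_3: a walnut in its shell, a ball 28 mm across, 14 g, waiting in the dispenser's hopper behind the gate; origin at its centre
- walnut_4: a walnut in its shell, a ball 28 mm across, 14 g, waiting in the dispenser's hopper behind the gate; origin at its centre
- walnut_5: a walnut in its shell, a ball 28 mm across, 14 g, waiting in the dispenser's hopper behind the gate; origin at its centre
- salt_shaker: small glass shaker with white contents, 31 x 57 mm tall, between the robot and the dispenser; leave alone
- pepper_shaker: small glass shaker with grey contents, 31 x 57 mm tall, beside the other; leave alone
- jar: glass jar with a dark lid, 71 x 76 x 98 mm tall, behind and left of the dispenser; leave alone
- spoon: wooden spoon 292 mm long lying on the near right of the worktop; leave alone

How it is judged (in metres and radians):
On the way:
1. the wheel is turned down to its stop (gate shut) (value of joint wheel below 0.1 rad), for 0.2 s.
At the end, for the whole second after the job is handed in: The wheel stands still two turns (12.57 rad) from its stop, within 0.3 rad, with the gripper holding the crank grip (more than 1 N); the pot stands upright on the worktop under the chute's end (bowl's centre within 75 mm of the lip) and all five walnuts lie in it, at rest (value of joint wheel between 12.266 and 12.866 rad and velocity of joint wheel between -0.1 and 0.1 rad/s and horizontal distance between pot_center and chute_lip below 0.075 m and contact force between the fingers and crank_grip above 1 N and angle between pot's own z axis and vertical below 0.1 rad and height (world z) of pot between -0.008 and 0.008 m and horizontal distance between each of walnut_1, walnut_2, walnut_3, walnut_4, walnut_5 and pot_center below 0.046 m and z of each of walnut_1, walnut_2, walnut_3, walnut_4, walnut_5 in the frame of pot below 0.06 m and linear speed of each of walnut_1, walnut_2, walnut_3, walnut_4, walnut_5 below 0.05 m/s); the arm keeps its last pose, push and grip.
It fails at once if a bystander (shaker, jar or wooden spoon) is moved by more than 30 mm or tipped over (distance of any of salt_shaker, pepper_shaker, jar, spoon from where it was at the start of the episode above 0.03 m or angle between any of salt_shaker, pepper_shaker, jar, spoon's own z axis and vertical above 0.5 rad).
It also fails if it takes over 72 s, if anything falls off the work surface, if the arm or the gripper's body presses on something with over 40 N, if the wrist force passes 120 N, or if a joint passes its speed limit or range.

## Working session

There is one attempt and no reset: what is moved stays moved. The work goes in short steps, Python scripts to look and compute and a shell command to move; the robot and the scene stay as the last step left them, time stands still between calls to the robot, and variables do not carry over. Pictures are saved under pics/ and viewed, and the job is handed in when it is done.

```bash
ls; mkdir -p pics; python3 - <<'E'
from rig import bot
import cv2
s=bot.read_state(); print(s)
for n in ("scene","top","wrist"):
    c=bot.capture(n); cv2.imwrite(f"pics/{n}0.png",c["color"][:,:,::-1]); print(n,c["intrinsics"],c["pose"])
E
```

```text
pics
{'time_s': 0.0, 'joint_positions': array([-5.13100760e+01,  3.02786238e+01,  8.21565872e+01,  3.02448788e-04,
        6.76886630e+01, -1.02264302e+01]), 'qvel': array([0.05653842, 0.03731031, 0.06359827, 0.04112364, 0.08655547,
       0.04576085]), 'tau': array([ 1.93878961e-06, -4.40044820e+01, -1.76589543e+01,  6.32423395e-02,
        5.83112414e-02, -1.68088918e-04]), 'position': array([ 0.4706813 , -0.41014579,  0.24027414]), 'tcp_rot': array([[-1.34767072e-03,  7.53748246e-01, -6.57161901e-01],
       [ 1.69058675e-03, -6.57159842e-01, -7.53749351e-01],
       [-9.99997663e-01, -2.12679513e-03, -3.88641720e-04]]), 'force': array([ 0.15030346, -0.67841081,  0.3246847 ]), 'moment': array([ 0.02354904, -0.02277318,  0.00905055]), 'opening': 1.0005601586773845}
scene [[474.82914024   0.         257.29275682]
 [  0.         474.82914024 187.26020732]
 [  0.           0.           1.        ]] [[ 0.78460773 -0.39114157  0.48103947 -0.14888105]
 [-0.61992205 -0.48324157  0.61820242 -0.83884501]
 [-0.0093464  -0.78325338 -0.62163236  0.92403334]
 [ 0.          0.          0.          1.        ]]
top [[446.15070548   0.         251.68695914]
 [  0.         446.15070548 189.32916631]
 [  0.           0.           1.        ]] [[ 0.02954758 -0.99603416  0.08392189  0.34055225]
 [-0.99955944 -0.02920768  0.00527531 -0.09471708]
 [-0.00280322 -0.08404079 -0.99645837  1.46916247]
 [ 0.          0.          0.          1.        ]]
wrist [[297.31863964   0.         255.22580969]
 [  0.         297.31863964 193.34578112]
 [  0.           0.           1.        ]] [[ 0.75521177 -0.6302947  -0.17995491  0.51809329]
 [-0.65547295 -0.72753509 -0.20260282 -0.35508026]
 [-0.00322403  0.27096361 -0.96258419  0.38354836]
 [ 0.          0.          0.          1.        ]]
```

View pics/scene0.png

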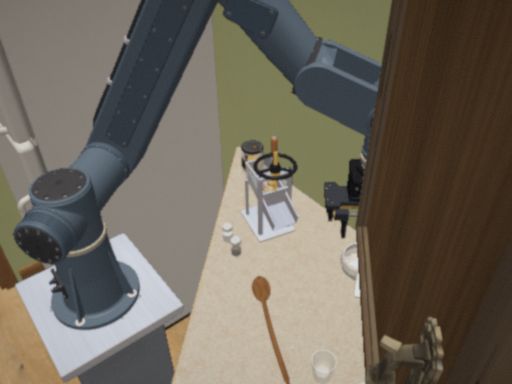

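View pics/top0.png

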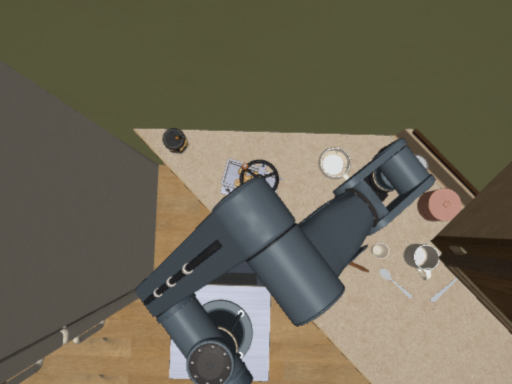

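View pics/wrist0.png

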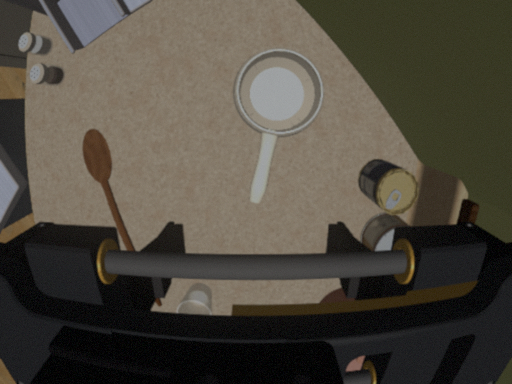

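The scene view shows the dispenser with its wheel at (275,166), the spoon and the shakers at (227,232) and (236,243). The top view shows the wheel at (259,177), the grip left of it around (244,168), and the pot at (334,163). The wrist view shows the pot's rim at (279,92) with the handle down to (257,198). Next I'll measure these.

```bash
cat > h.py <<'E'
import numpy as np, cv2
from rig import bot
def ray(c,px):
    K=c["intrinsics"];x=(px[0]-K[0,2])/K[0,0];y=(px[1]-K[1,2])/K[1,1]
    if c.get("n")=="wrist":
        r=np.hypot(x,y); d=np.array([x*np.sinc(r/np.pi),y*np.sinc(r/np.pi),np.cos(r)])
    else: d=np.array([x,y,1.]); d/=np.linalg.norm(d)
    return c["pose"][:3,3],c["pose"][:3,:3]@d
def cap(n,save=None):
    c=dict(bot.capture(n)); c["n"]=n
    if save: cv2.imwrite("pics/"+save,c["color"][:,:,::-1])
    return c
def plane(c,px,z):
    o,d=ray(c,px); return o+d*(z-o[2])/d[2]
def tri(*obs):
    A=np.zeros((3,3));b=np.zeros(3)
    for c,p in obs:
        o,d=ray(c,p);M=np.eye(3)-np.outer(d,d);A+=M;b+=M@o
    X=np.linalg.solve(A,b)
    res=[np.linalg.norm((np.eye(3)-np.outer(d,d))@(X-o)) for o,d in (ray(c,p) for c,p in obs)]
    return X,res
E
python3 - <<'E'
from h import *
w=cap("wrist"); t=cap("top"); s=cap("scene")
def up(c,x0,y0,x1,y1,k,n):
    cv2.imwrite("pics/"+n,cv2.resize(c["color"][y0:y1,x0:x1,::-1],None,fx=k,fy=k,interpolation=cv2.INTER_CUBIC))
up(t,200,120,360,220,5,"t_up.png"); up(s,210,120,370,240,5,"s_up.png"); up(w,220,30,380,220,3,"w_up.png")
for n,c,p,z in (("potW",w,(279,92),.058),("potT",t,(334,163),.058),("whT",t,(259,177),.237),("whS",s,(275,166),.237),("gripEndW",w,(257,195),.06)):
    print(n,plane(c,p,z).round(4))
print(tri((w,(279,92)),(t,(334,163))), tri((t,(259,177)),(s,(275,166))))
E
```

```text
potW [ 0.5511 -0.3548  0.058 ]
potT [ 0.5513 -0.3471  0.058 ]
whT [ 0.4793 -0.1075  0.237 ]
whS [ 0.469  -0.1169  0.237 ]
gripEndW [ 0.4579 -0.4261  0.06  ]
(array([ 0.55618213, -0.35445009,  0.0183094 ]), [np.float64(0.001074454756485494), np.float64(0.001074454756485704)]) (array([ 0.47935651, -0.10680441,  0.22675709]), [np.float64(0.0013245502795303941), np.float64(0.0013245502795303477)])
```

View pics/t_up.png

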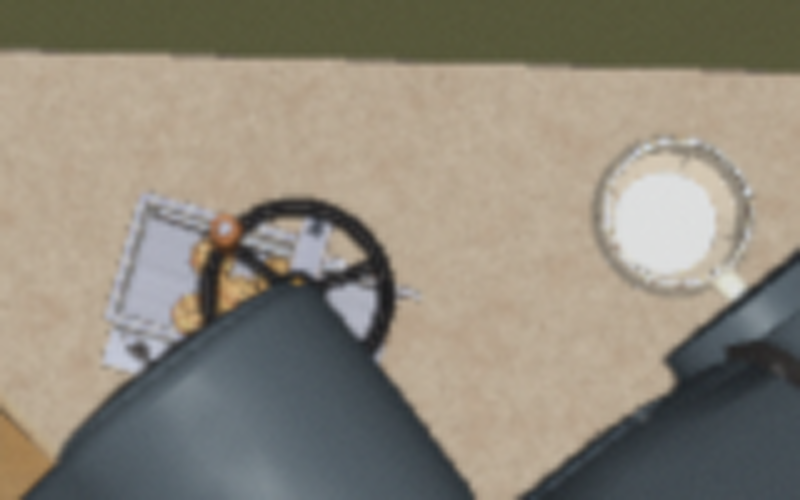

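View pics/s_up.png

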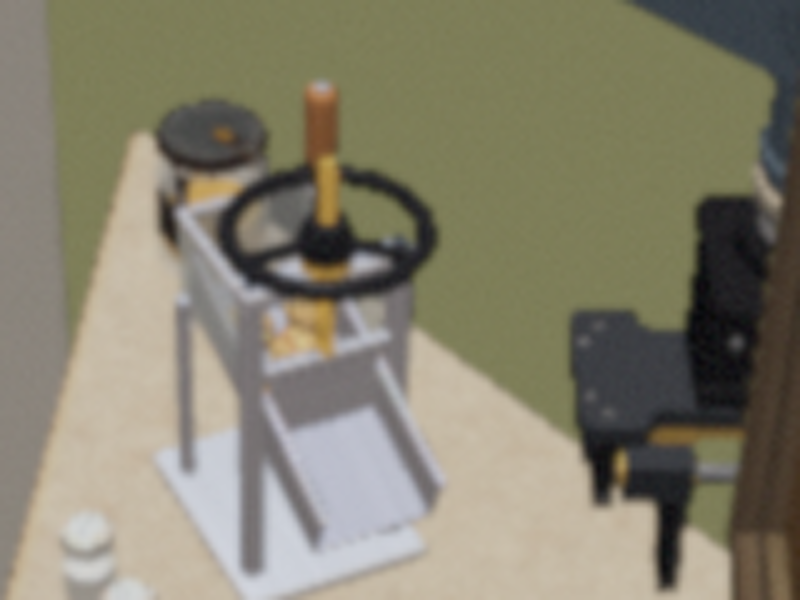

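View pics/w_up.png

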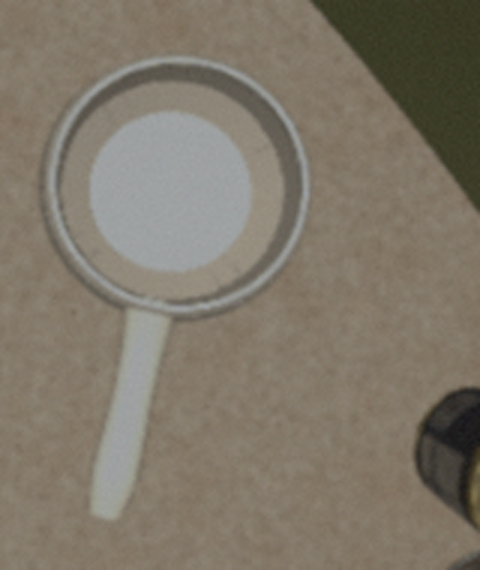

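```bash
cat > pot.py <<'E'
from h import *
def potfeat(w,save=None,box=(220,30,380,220)):
    hsv=cv2.cvtColor(w["color"],cv2.COLOR_RGB2HSV)
    x0,y0,x1,y1=box
    m=np.zeros(hsv.shape[:2],np.uint8)
    m[y0:y1,x0:x1]=((hsv[y0:y1,x0:x1,1]<48)&(hsv[y0:y1,x0:x1,2]>120))*255
    if save: cv2.imwrite("pics/"+save,cv2.resize(np.hstack([m,cv2.cvtColor(w["color"],cv2.COLOR_RGB2GRAY)]),None,fx=.78,fy=.78))
    cs,_=cv2.findContours(m,cv2.RETR_CCOMP,cv2.CHAIN_APPROX_NONE)
    return m,cs
E
python3 - <<'E'
from pot import *
w=cap("wrist"); m,cs=potfeat(w,"m1.png")
for c in cs:
    a=cv2.contourArea(c)
    if a>150: print(a,cv2.boundingRect(c),cv2.fitEllipse(c))
E
```

```text
7122.0 (234, 47, 92, 159) ((274.2919616699219, 106.50472259521484), (82.31315612792969, 153.4923858642578), 14.51842212677002)
1021.0 (238, 50, 83, 83) ((278.0313720703125, 91.53877258300781), (77.71086883544922, 78.8672866821289), 95.79810333251953)
```

View pics/m1.png

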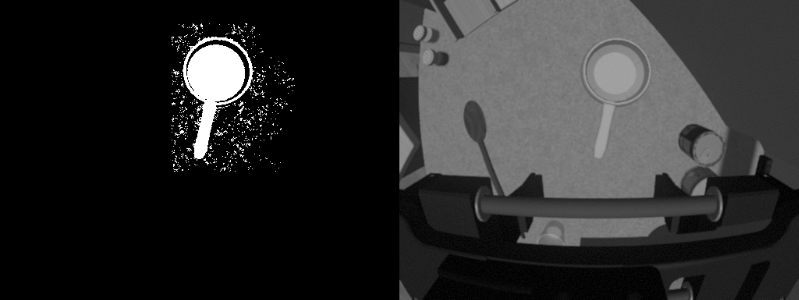

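The mask separates the pot well: rim centre about (279,92), handle from (268,133) to (256,200). I'll descend 80 mm for a second view.

```bash
python3 - <<'E'
from pot import *
import pickle
w=cap("wrist"); pickle.dump(w,open("w1.pkl","wb"))
E
python3 -m inch '{"dp":[[30,0,0],[35,0,0],[15,0,0],[0,0,0],[0,0,0]],"yaw":[0,0,0,0,0]}' 87
python3 - <<'E'
from pot import *
import pickle
w=cap("wrist","w2.png"); pickle.dump(w,open("w2.pkl","wb"))
E
```

```text
time_s: 0.82
position: [0.4709, -0.4104, 0.1606]
tcp_rot: [[-0.001, 0.754, -0.657], [0.001, -0.657, -0.754], [-1.0, -0.002, -0.0]]
force: [-0.4, -0.0, 0.0]
opening: 1.0
```

View pics/w2.png

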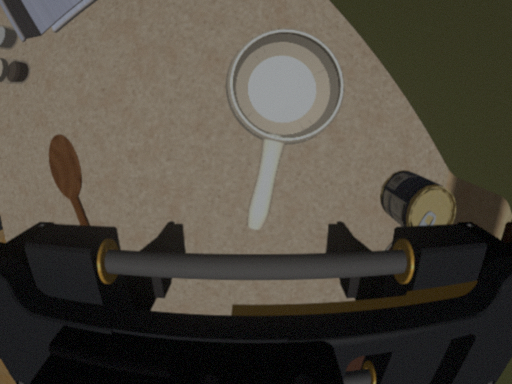

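The rim centre is now at (285,86) and the handle runs from (272,140) to (257,227). I'll compute both views.

```bash
python3 - <<'E'
from pot import *
import pickle
W=[pickle.load(open(f"w{i}.pkl","rb")) for i in (1,2)]
S=[]
for w,box,(ra,rb) in zip(W,((225,30,340,212),(215,20,360,238)),((140,200),(148,225))):
    g=cv2.GaussianBlur(w["color"],(3,3),0); hsv=cv2.cvtColor(g,cv2.COLOR_RGB2HSV)
    m=np.zeros(hsv.shape[:2],np.uint8);x0,y0,x1,y1=box
    m[y0:y1,x0:x1]=((hsv[y0:y1,x0:x1,1]<45)&(hsv[y0:y1,x0:x1,2]>125))*255
    n,l,st,ce=cv2.connectedComponentsWithStats(m)
    cs,_=cv2.findContours(m,cv2.RETR_EXTERNAL,cv2.CHAIN_APPROX_NONE)
    c=max(cs,key=cv2.contourArea)[:,0]
    up=c[c[:,1]<ra-15]; e=cv2.fitEllipse(up.astype(np.float32)); 
    cc=np.zeros_like(m); cv2.drawContours(cc,[c[:,None]],-1,255,-1)
    rows=[(np.nonzero(cc[r])[0].mean(),r,len(np.nonzero(cc[r])[0])) for r in range(ra,c[:,1].max()+1)]
    # handle end mid and line
    pts=np.array(rows); end=pts[-1]
    k=np.polyfit(pts[3:-8,1],pts[3:-8,0],1); endpx=(np.polyval(k,end[1]),end[1])
    print("rim",e,"end",endpx,"width",pts[::8,2])
    S.append((e[0],endpx,k))
    for z in (.05,.058,.065): 
        a=plane(w,e[0],z);b=plane(w,endpx,z)
        # radius
        r=[np.linalg.norm(plane(w,q,z)-a) for q in up]
        print(z,a.round(4),b.round(4),"len",np.linalg.norm(a-b).round(4),"ang",np.degrees(np.arctan2(*(b-a)[[1,0]])).round(1),"R",np.mean(r).round(4),"halfwid",)
print("rim tri",tri((W[0],S[0][0]),(W[1],S[1][0])))
print("end tri",tri((W[0],S[0][1]),(W[1],S[1][1])))
E
```

```text
rim ((278.769775390625, 90.50392150878906), (86.08184051513672, 88.42601013183594), 115.9469223022461) end (np.float64(253.7067408482502), np.float64(203.0)) width [17. 16. 16. 16. 16. 16. 17. 14.]
0.05 [ 0.5533 -0.3538  0.05  ] [ 0.447  -0.4338  0.05  ] len 0.133 ang -143.0 R 0.0494 halfwid
0.058 [ 0.5524 -0.3538  0.058 ] [ 0.4487 -0.4319  0.058 ] len 0.1298 ang -143.0 R 0.0482 halfwid
0.065 [ 0.5517 -0.3538  0.065 ] [ 0.4502 -0.4302  0.065 ] len 0.127 ang -143.0 R 0.0472 halfwid
rim ((286.0889892578125, 84.35301971435547), (111.15194702148438, 114.42811584472656), 112.63919830322266) end (np.float64(253.8932273243725), np.float64(230.0)) width [20. 18. 18. 19. 18. 19. 19. 20. 19. 18. 12.]
0.05 [ 0.5528 -0.3538  0.05  ] [ 0.4469 -0.4345  0.05  ] len 0.1332 ang -142.7 R 0.049 halfwid
0.058 [ 0.5517 -0.3539  0.058 ] [ 0.4491 -0.432   0.058 ] len 0.129 ang -142.7 R 0.0474 halfwid
0.065 [ 0.5508 -0.3539  0.065 ] [ 0.4511 -0.4298  0.065 ] len 0.1253 ang -142.7 R 0.0461 halfwid
rim tri (array([ 0.55467311, -0.35372713,  0.03653778]), [np.float64(1.5112719806542239e-05), np.float64(1.5112719806541807e-05)])
end tri (array([ 0.44840291, -0.43246214,  0.05602108]), [np.float64(0.00018808253365453352), np.float64(0.00018808253365445104)])
```

Pot: bowl centre (0.552, -0.354), handle at -142.8° and 129.5 mm long (expected 129), height about 57 mm, all consistent. The grip point is (0.4835, -0.406, 0.052).

```bash
python3 -m inch '{"dp":[[10,6.6,-11.6],[30,0,0],[0,0,0],[35,0,0],[25,0,0],[8.6,0,0],[0,0,0],[0,0,0]],"yaw":[0,6,5.7,0,0,0,0,0]}' 87
python3 - <<'E'
from h import *
w=cap("wrist","w3.png")
E
```

```text
time_s: 1.53
position: [0.4848, -0.4067, 0.0534]
tcp_rot: [[0.001, 0.605, -0.796], [-0.001, -0.796, -0.605], [-1.0, 0.002, -0.0]]
force: [-0.7, -0.7, -0.1]
opening: 0.999
```

View pics/w3.png

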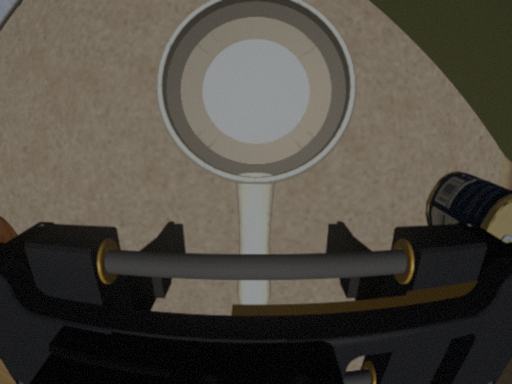

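The handle is centred between the fingers and lies straight along the image column (x≈255). I'll close and lift.

```bash
python3 -m inch '{"dp":[[0,0,0],[0,0,0],[0,0,0],[0,0,0],[0,0,0],[0,0,0],[0,0,0],[0,0,0]],"yaw":[0,0,0,0,0,0,0,0]}' 8
python3 -m inch '{"dp":[[-10,0,0],[-25,0,0],[-30,0,0],[-5,0,0],[0,0,0],[0,0,0]],"yaw":[0,0,0,0,0,0]}'
python3 - <<'E'
from h import *
t=cap("top","t4.png");w=cap("scene","s4.png")
E
```

```text
time_s: 2.25
position: [0.4837, -0.4063, 0.0526]
tcp_rot: [[-0.0, 0.605, -0.796], [0.0, -0.796, -0.605], [-1.0, -0.0, -0.0]]
force: [-0.5, 0.0, 0.2]
opening: 0.477
time_s: 2.75
position: [0.4837, -0.4062, 0.1231]
tcp_rot: [[0.0, 0.605, -0.796], [-0.0, -0.796, -0.605], [-1.0, 0.001, 0.0]]
force: [-1.0, 0.7, -0.7]
opening: 0.108
```

View pics/t4.png

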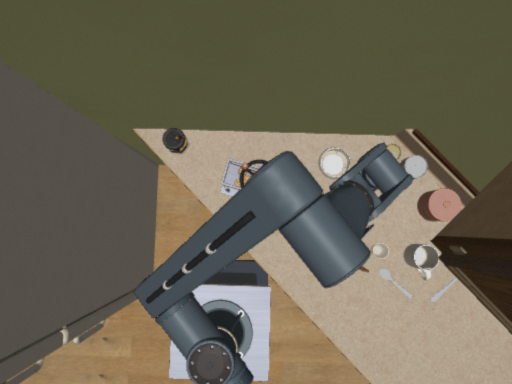

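View pics/s4.png

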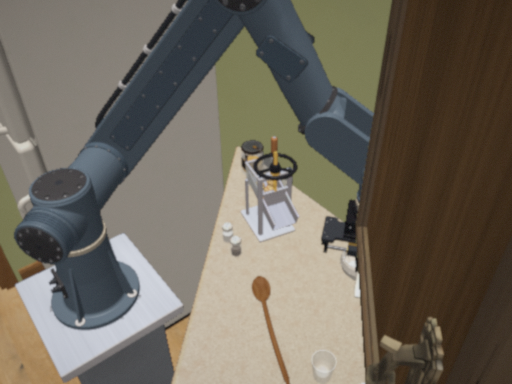

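The fingers close slowly, about 60 mm/s, so I lifted before they had gripped. The pot hasn't moved: it is still at (334,163) in the top view. I'll go back down with the fingers open and wait longer.

```bash
python3 -m inch '{"dp":[[0,0,0],[0,0,0],[0,0,0],[0,0,0],[0,0,0],[0,0,0],[0,0,0],[0,0,0],[0,0,0],[10,0,0],[25,0,0],[30,0,0],[6,0,0],[0,0,0],[0,0,0]],"yaw":[0,0,0,0,0,0,0,0,0,0,0,0,0,0,0]}' 50
python3 - <<'E'
from h import *
w=cap("wrist","w5.png")
E
```

```text
time_s: 4.1
position: [0.4837, -0.4062, 0.0514]
tcp_rot: [[-0.0, 0.605, -0.796], [0.001, -0.796, -0.605], [-1.0, -0.001, 0.0]]
force: [-0.6, 0.0, -0.0]
opening: 0.576
```

View pics/w5.png

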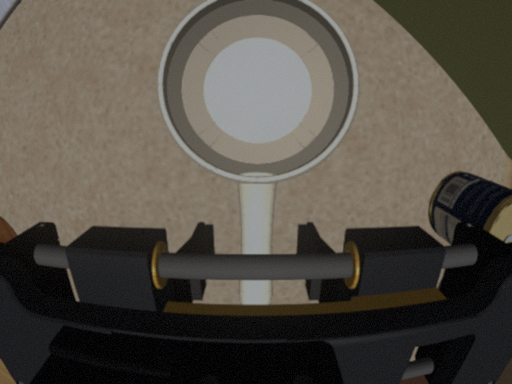

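The handle is between the fingers again, at x≈257. I'll close and wait.

```bash
python3 -m inch '{"dp":[[0,0,0],[0,0,0],[0,0,0],[0,0,0],[0,0,0],[0,0,0],[0,0,0],[0,0,0],[0,0,0],[0,0,0]],"yaw":[0,0,0,0,0,0,0,0,0,0]}' 5
```

```text
time_s: 4.98
position: [0.4838, -0.4066, 0.0518]
tcp_rot: [[0.0, 0.605, -0.796], [-0.001, -0.796, -0.605], [-1.0, 0.001, 0.0]]
force: [-0.3, -0.4, 1.6]
opening: 0.203
```

```bash
python3 -m inch '{"dp":[[0,0,0],[0,0,0],[-5,0,0],[-20,0,0],[-25,0,0],[-25,0,0],[-5,0,0],[0,0,0],[0,0,0]],"yaw":[0,0,0,0,0,0,0,0,0]}'
python3 - <<'E'
from h import *
w=cap("wrist","w6.png")
E
```

```text
time_s: 5.73
position: [0.4831, -0.4054, 0.1307]
tcp_rot: [[-0.001, 0.605, -0.796], [0.001, -0.796, -0.605], [-1.0, -0.002, 0.0]]
force: [0.7, -0.2, -3.7]
opening: 0.204
```

View pics/w6.png

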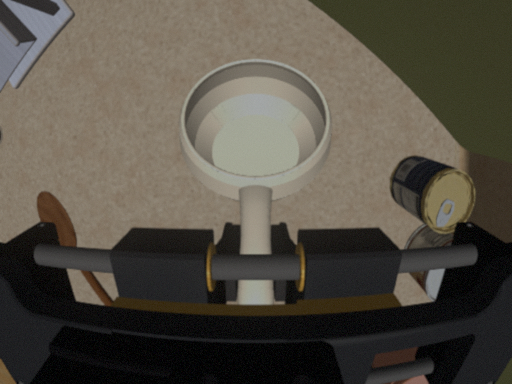

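The pot is held, with the bowl drooping slightly. Setting it down will level it. Next I'll measure the dispenser and shakers with the pictures I have, then move to a staging pose.

```bash
python3 - <<'E'
from h import *
s=cap("scene");t=cap("top","t6.png")
for n,p,z in (("shA",(227,228),.057),("shB",(236,240),.057),("spoon",(261,285),.01)): print(n,plane(s,p,z).round(3))
hsv=cv2.cvtColor(s["color"],cv2.COLOR_RGB2HSV)
print("lip", [plane(s,p,.077).round(4) for p in ((273.6,229.6),(297.6,218))])
m=(s["color"].max(2)<60).astype(np.uint8)*255; mm=np.zeros_like(m); mm[148:186,248:302]=m[148:186,248:302]
c=max(cv2.findContours(mm,cv2.RETR_EXTERNAL,cv2.CHAIN_APPROX_NONE)[0],key=cv2.contourArea); e=cv2.fitEllipse(cv2.convexHull(c)); print(e)
print("wheel S",plane(s,e[0],.232).round(4))
print("grip top", tri((t,(245.2,166)),(s,(274,137)))) 
print("grip", plane(t,(245.2,166),.284))
E
```

```text
shA [ 0.352 -0.062  0.057]
shB [ 0.344 -0.114  0.057]
spoon [ 0.326 -0.239  0.01 ]
lip [array([ 0.4304, -0.1607,  0.077 ]), array([ 0.5084, -0.1665,  0.077 ])]
((274.9616394042969, 166.1942596435547), (25.840639114379883, 42.266841888427734), 91.31958770751953)
wheel S [ 0.4729 -0.1122  0.232 ]
grip top (array([ 0.50323038, -0.06976713,  0.28416479]), [np.float64(0.0009021023964272565), np.float64(0.0009021023964273883)])
grip [ 0.5025224  -0.06922711  0.284     ]
```

View pics/t6.png

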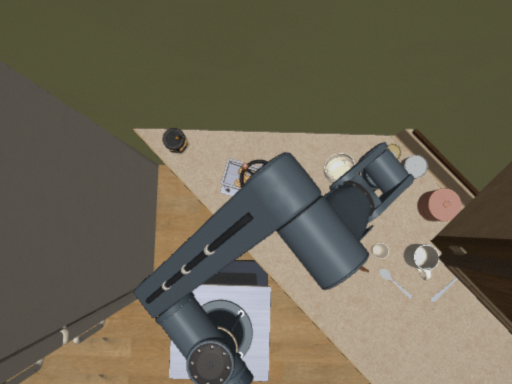

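```bash
python3 -m inch '{"dp":[[0,-10,-2],[0,-25,-3],[0,-25,-3],[0,-11,-2],[0,0,0],[0,0,0],[0,0,0],[0,0,0],[0,0,0],[0,0,0],[0,0,0],[0,0,0],[0,0,0]],"yaw":[0,0,0,0,-4,-7,-7,-7,-7,-7,-7,0,0]}'
python3 - <<'E'
from h import *
w=cap("wrist","w7.png");t=cap("top","t7.png");
s=cap("scene","s7.png")
cv2.imwrite("pics/s7u.png",cv2.resize(s["color"][120:280,210:370,::-1],None,fx=3.7,fy=3.7,interpolation=cv2.INTER_CUBIC))
E
```

```text
time_s: 6.97
position: [0.4483, -0.3429, 0.1311]
tcp_rot: [[-0.001, 0.993, -0.121], [0.001, -0.121, -0.993], [-1.0, -0.001, -0.001]]
force: [0.3, 0.8, -1.6]
opening: 0.208
```

View pics/w7.png

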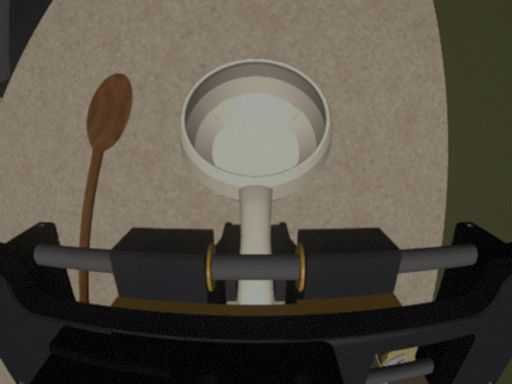

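View pics/t7.png

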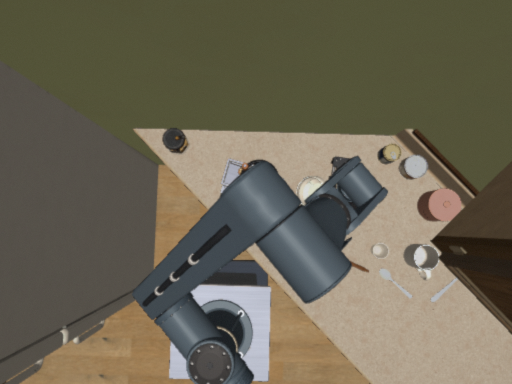

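View pics/s7u.png

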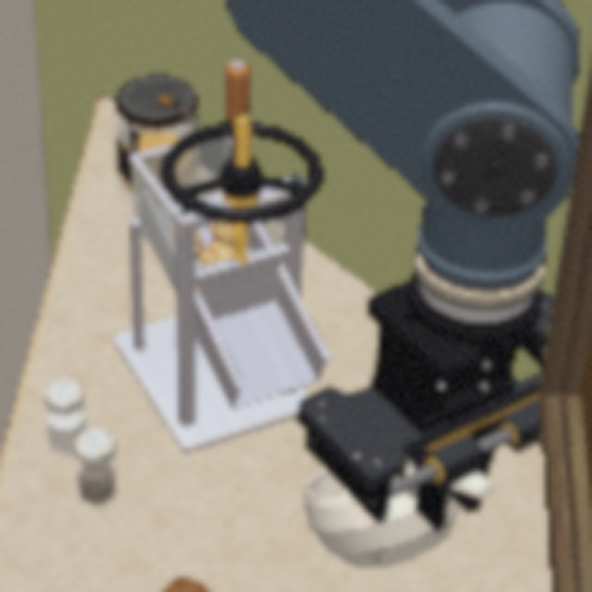

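```bash
python3 - <<'E'
from h import *
s=cap("scene");t=cap("top")
P=lambda x,y:(210+x/3.7,120+y/3.7)
a,b,c=[plane(s,P(*q),.014) for q in ((118,340),(187,445),(303,410))]
print(a,b,c,"len",np.linalg.norm(b-a),"ang",np.degrees(np.arctan2(*(b-a)[[1,0]])),"front",np.degrees(np.arctan2(*(c-b)[[1,0]]))-90, np.linalg.norm(c-b))
T=lambda x,y:(200+x/5,120+y/5)
# hopper top rim in top view z=.19: left-top, left-bottom ; top edge 
h1,h2,h3=[plane(t,T(*q),.19) for q in ((146,197),(113,322),(290,240))]
ang=lambda v:np.degrees(np.arctan2(v[1],v[0]))
print("hopper",h1,h2,h3,ang(h3-h1),ang(h2-h1)+90-180+180,np.linalg.norm(h2-h1))
lip=[plane(s,P(*q),z) for q,z in (((238,404),.077),((318,378),.077))]
print("lip inner",lip,np.linalg.norm(lip[0]-lip[1]),ang(lip[1]-lip[0])-90)
wt=plane(t,(259.6,178.6),.232); print("wheel T",wt)
E
python3 - <<'E'
from h import *
s=cap("scene");cv2.imwrite("pics/s7v.png",cv2.resize(s["color"][140:250,232:312,::-1],None,fx=5.4,fy=5.4,interpolation=cv2.INTER_CUBIC))
E
```

```text
[0.44955075 0.00421147 0.014     ] [ 0.41928295 -0.120184    0.014     ] [ 0.50968154 -0.14570806  0.014     ] len 0.12802489452683016 ang -103.67541312542318 front -105.76703368532235 0.09393285950707139
hopper [ 0.53326302 -0.02032526  0.19      ] [ 0.46007036 -0.00377445  0.19      ] [ 0.51062622 -0.10434758  0.19      ] -105.0782845628897 257.25819267586934 0.07504061878504457
lip inner [array([ 0.43282989, -0.16074092,  0.077     ]), array([ 0.49409888, -0.17586128,  0.077     ])] 0.06310715655732556 -103.86282103028303
wheel T [ 0.4754027  -0.10933523  0.232     ]
```

View pics/s7v.png

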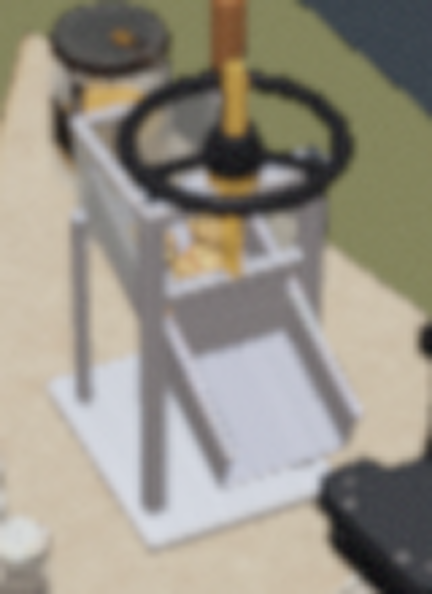

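The dispenser direction is consistent at about -104.5° from the base edge, hopper and lip (-103.7 to -105.8°). The lip is at (0.4635, -0.168), inside width 63 mm (expected 64). The axis is about (0.476, -0.110). I'll turn 7.5°, set the pot down here, then slide it under the lip.

```bash
python3 -m inch '{"dp":[[0,0,0],[20,0,0],[25,0,0],[15,0,0],[8,0,0],[6,0,0],[4,0,0],[1,0,0],[0,0,0],[0,0,0]],"yaw":[4,3.5,0,0,0,0,0,0,0,0]}'
python3 - <<'E'
from h import *
w=cap("wrist","w8.png")
E
```

```text
time_s: 8.1
position: [0.4491, -0.3439, 0.0533]
tcp_rot: [[0.001, 0.969, -0.247], [-0.001, -0.247, -0.969], [-1.0, 0.001, 0.001]]
force: [-0.4, -2.7, 1.8]
opening: 0.203
```

View pics/w8.png

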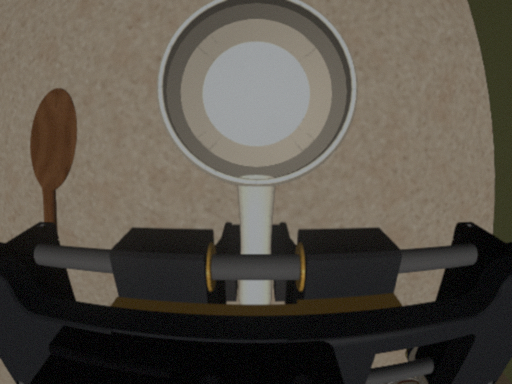

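The pot stands level again: the rim circle is symmetric about (257,90). Now the slide under the lip.

```bash
python3 -m inch '{"dp":[[-1,-6,-3],[0,-10,-9],[0,-9,-11],[0,-6.6,-11],[0,0,-11],[0,0,-8],[0,0,-4],[0,0,0],[0,0,0]],"yaw":[0,0,0,0,0,0,0,0,0]}'
python3 - <<'E'
from h import *
w=cap("wrist","w9.png");s=cap("scene")
cv2.imwrite("pics/s9u.png",cv2.resize(s["color"][130:270,210:350,::-1],None,fx=4.2,fy=4.2,interpolation=cv2.INTER_CUBIC))
E
```

```text
time_s: 8.9
position: [0.4322, -0.2796, 0.0534]
tcp_rot: [[-0.001, 0.969, -0.246], [0.002, -0.246, -0.969], [-1.0, -0.001, -0.001]]
force: [-0.4, 1.6, 0.6]
opening: 0.207
```

View pics/w9.png

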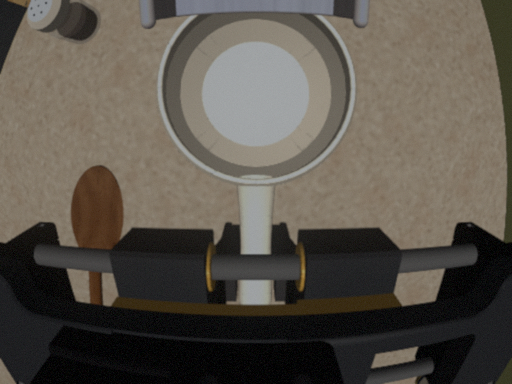

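View pics/s9u.png

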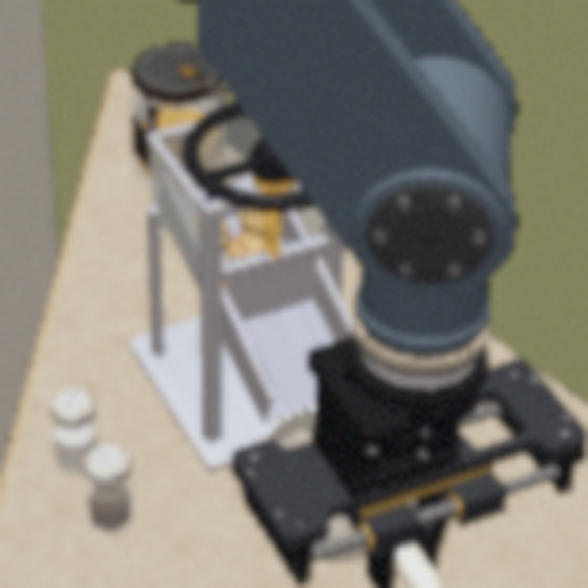

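The pot is centred under the chute: chute walls end at (148,20) and (362,20), and the rim centre is about (257,91). I'll check the offset.

```bash
python3 - <<'E'
from h import *
w=cap("wrist");s=bot.read_state()
d=np.array([-.25,-.968,0]); d/=np.linalg.norm(d)
bowl=plane(w,(257,91),.058); floor=plane(w,(256,93),.006)
for p,z in (((176,14),.077),((335,14),.077),((148,24),.09),((360,24),.09)):
    print(p,plane(w,p,z).round(4))
lip=(plane(w,(176,13),.077)+plane(w,(335,13),.077))/2
print(bowl,floor,"lip",lip,"along",(bowl-lip)@d,"lat",np.cross(d,bowl-lip)[2], s["position"]-d*.086)
E
```

```text
(176, 14) [ 0.4277 -0.1595  0.077 ]
(335, 14) [ 0.4908 -0.1754  0.077 ]
(148, 24) [ 0.4188 -0.1648  0.09  ]
(360, 24) [ 0.4949 -0.1843  0.09  ]
[ 0.45185638 -0.19954357  0.058     ] [ 0.45200371 -0.19708099  0.006     ] lip [ 0.45937469 -0.16699713  0.077     ] along 0.03339248511383581 lat 0.0008590990557377646 [ 0.45352742 -0.19699571  0.05331702]
```

The bowl is 31 to 33 mm past the lip, lateral error 1 mm, lip width 65 mm: good. Refined: lip (0.4594, -0.167), axis about (0.475, -0.109). I'll release and rise.

```bash
python3 -m inch '{"dp":[[0,0,0],[0,0,0],[0,0,0],[0,0,0],[0,0,0],[0,0,0],[0,0,0],[-15,0,0],[-30,0,0],[-40,0,10],[-40,0,15],[-40,0,5],[-40,0,0],[-40,0,0],[-37,0,0],[0,0,0],[0,0,0]],"yaw":[0,0,0,0,0,0,0,0,0,0,0,0,0,0,0,0,0]}' 50
python3 - <<'E'
from h import *
w=cap("wrist","w10.png");t=cap("top","t10.png");s=cap("scene","s10.png")
E
```

```text
time_s: 10.47
position: [0.4256, -0.3101, 0.3374]
tcp_rot: [[0.004, 0.969, -0.247], [-0.005, -0.247, -0.969], [-1.0, 0.005, 0.004]]
force: [0.3, 1.3, 0.4]
opening: 0.572
```

View pics/w10.png

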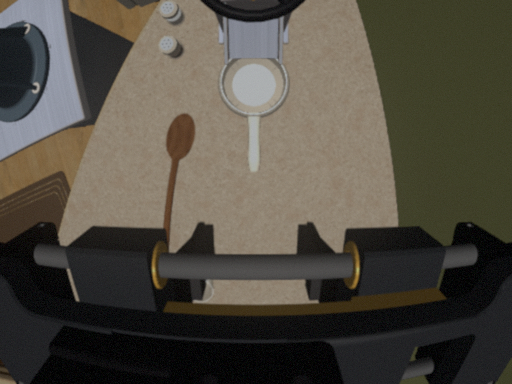

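View pics/s10.png

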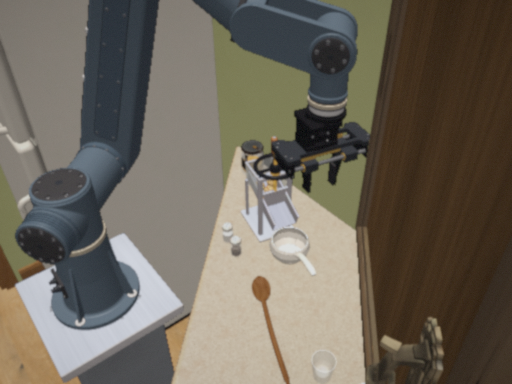

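View pics/t10.png

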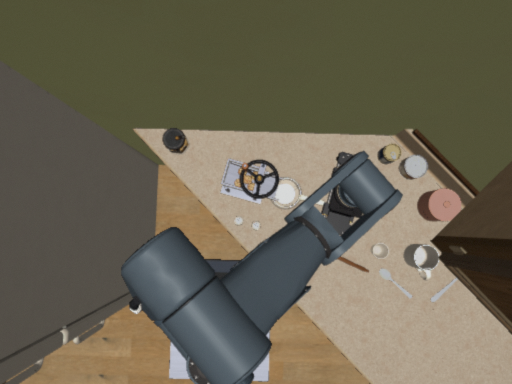

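The pot stands upright under the lip, centred with the handle pointing away, and the wheel is fully visible in the top view at (259,179). I'll move closer to see the grip with the wrist camera.

```bash
python3 -m inch '{"dp":[[-20,0,-15],[-25,0,-30],[-15,0,-30],[0,0,-15],[0,0,0],[0,0,0]],"yaw":[0,0,0,0,0,0]}' 45
python3 - <<'E'
from h import *
w=cap("wrist","w11.png");t=cap("top")
cv2.imwrite("pics/t11.png",cv2.resize(t["color"][140:230,210:310,::-1],None,fx=6,fy=6,interpolation=cv2.INTER_CUBIC))
E
```

```text
time_s: 11.12
position: [0.4466, -0.2213, 0.393]
tcp_rot: [[-0.003, 0.97, -0.245], [0.002, -0.245, -0.97], [-1.0, -0.003, -0.001]]
force: [-1.2, 0.1, 0.5]
opening: 0.517
```

View pics/w11.png

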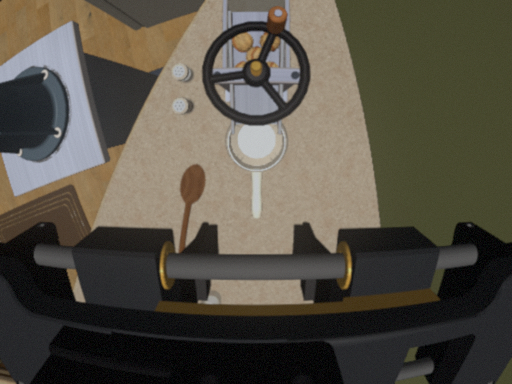

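View pics/t11.png

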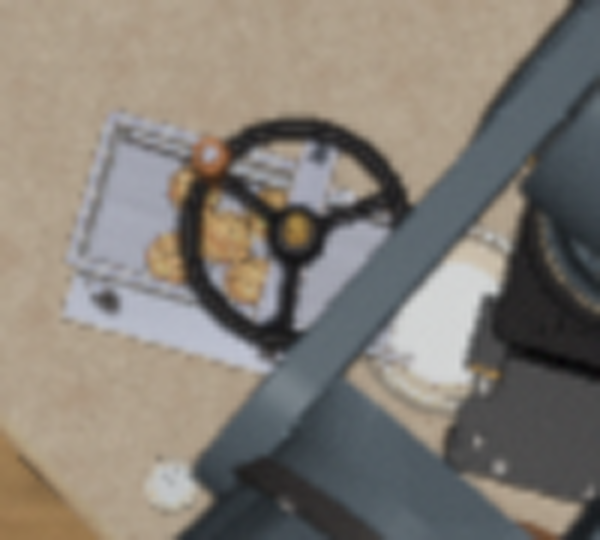

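```bash
python3 - <<'E'
from h import *
w=cap("wrist");t=cap("top")
m=(w["color"].max(2)<55).astype(np.uint8)*255; mm=np.zeros_like(m); mm[15:130,195:320]=m[15:130,195:320]
c=max(cv2.findContours(mm,cv2.RETR_EXTERNAL,cv2.CHAIN_APPROX_NONE)[0],key=cv2.contourArea)
p=cv2.convexHull(c)[:,0].astype(float)
q=np.array([plane(w,x,.232)[:2] for x in p])
A=np.c_[2*q,np.ones(len(q))];sol=np.linalg.lstsq(A,(q**2).sum(1),rcond=None)[0]
print("ring W ctr",sol[:2],"R",np.sqrt(sol[2]+sol[:2]@sol[:2]),cv2.fitEllipse(c)[0])
ct=plane(t,(259.3,179.3),.232);print("ring T",ct)
print("tri ring",tri((w,cv2.fitEllipse(c)[0]),(t,(259.3,179.3))))
hsv=cv2.cvtColor(w["color"],cv2.COLOR_RGB2HSV)
g=tri((w,(278.5,13)),(t,(245.2,165.8)));print("grip",g,plane(w,(278.5,13),.284),plane(t,(245.2,165.8),.284))
ax=np.array([.475,-.1095])
for G in (g[0],):
    v=G[:2]-ax;print(np.hypot(*v),np.degrees(np.arctan2(v[1],v[0]))+104.3)
cv2.imwrite("pics/w11u.png",cv2.resize(w["color"][0:140,190:330,::-1],None,fx=4,fy=4,interpolation=cv2.INTER_CUBIC))
E
```

```text
ring W ctr [ 0.47299937 -0.10949414] R 0.05391450674877691 (255.16493225097656, 72.16285705566406)
ring T [ 0.47341652 -0.1085543   0.232     ]
tri ring (array([ 0.47365159, -0.10920603,  0.2208041 ]), [np.float64(0.0010970004358328146), np.float64(0.0010970004358329011)])
grip (array([ 0.50398858, -0.06908496,  0.27791151]), [np.float64(9.104453381897514e-05), np.float64(9.104453381884918e-05)]) [ 0.50313002 -0.07102823  0.284     ] [ 0.50306201 -0.0692105   0.284     ]
0.049736438222716305 158.6491883800399
```

View pics/w11u.png

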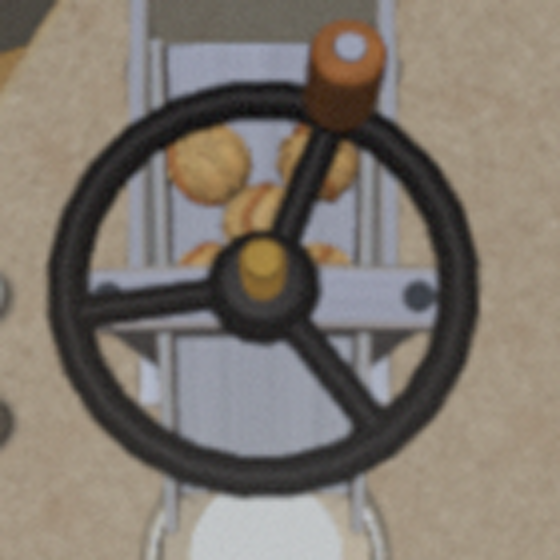

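The axis is about (0.4735, -0.1092) and the grip about (0.503, -0.070), 49 mm out and about 157° from +x. I'll move above the grip.

```bash
python3 -m inch '{"dp":[[0,4,-20],[0,4,-38],[0,4,-38],[0,4,-38],[20,2,-26],[30,0,0],[20,0,0],[0,0,0],[0,0,0],[0,0,0]],"yaw":[0,0,0,0,0,0,0,0,0,0]}' 45
python3 - <<'E'
from h import *
w=cap("wrist","w12.png");s=cap("scene");t=cap("top")
cv2.imwrite("pics/s12.png",np.hstack([cv2.resize(s["color"][110:250,210:350,::-1],(400,400),interpolation=cv2.INTER_CUBIC),cv2.resize(t["color"][120:230,200:310,::-1],(400,400),interpolation=cv2.INTER_CUBIC)]))
E
```

```text
time_s: 12.15
position: [0.5048, -0.0726, 0.3255]
tcp_rot: [[0.001, 0.969, -0.248], [-0.001, -0.248, -0.969], [-1.0, 0.001, 0.0]]
force: [-0.1, -0.3, 0.0]
opening: 0.517
```

View pics/w12.png

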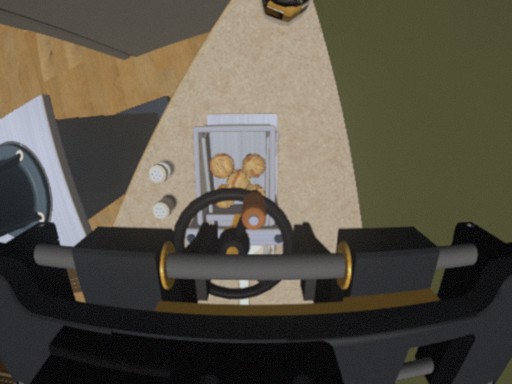

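View pics/s12.png

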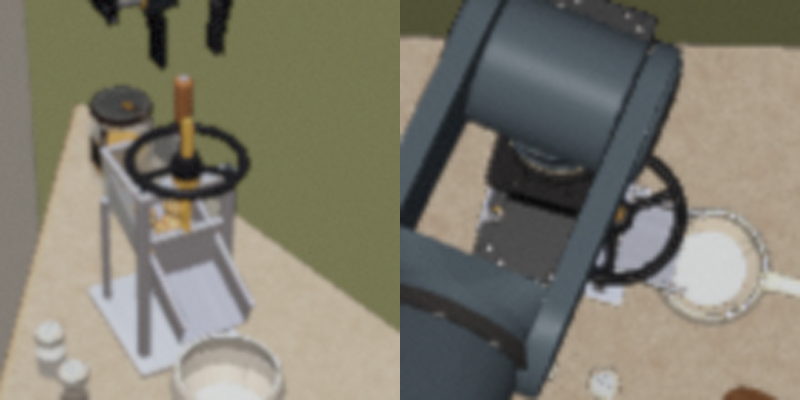

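```bash
python3 - <<'E'
from h import *
w=cap("wrist");print(plane(w,(253.5,220),.284),bot.read_state()["position"])
E
```

```text
[ 0.50312858 -0.06926514  0.284     ] [ 0.50464331 -0.07228355  0.32601675]
```

The grip top at (253,220) resolves to (0.503, -0.069), agreeing with the other views. I'll descend and close, waiting longer this time.

```bash
python3 -m inch '{"dp":[[10,-2,-2.5],[20,0,0],[20,0,0],[10,0,0],[4,0,0],[0,0,0]],"yaw":[0,0,0,0,0,0]}' 45
python3 -m inch '{"dp":[[0,0,0],[0,0,0],[0,0,0],[0,0,0],[0,0,0],[0,0,0],[0,0,0],[0,0,0],[0,0,0],[0,0,0],[0,0,0]],"yaw":[0,0,0,0,0,0,0,0,0,0,0]}' 6
python3 - <<'E'
from h import *
w=cap("wrist","w13.png");s=cap("scene");t=cap("top")
cv2.imwrite("pics/s13.png",np.hstack([cv2.resize(s["color"][110:250,210:350,::-1],(400,400),interpolation=cv2.INTER_CUBIC),cv2.resize(t["color"][120:230,200:310,::-1],(400,400),interpolation=cv2.INTER_CUBIC)]))
E
```

```text
time_s: 12.85
position: [0.5025, -0.0687, 0.2604]
tcp_rot: [[-0.001, 0.969, -0.247], [0.0, -0.247, -0.969], [-1.0, -0.001, -0.0]]
force: [-0.7, 0.4, 0.2]
opening: 0.519
time_s: 13.77
position: [0.5037, -0.0689, 0.2612]
tcp_rot: [[0.003, 0.969, -0.247], [-0.001, -0.247, -0.969], [-1.0, 0.003, 0.0]]
force: [3.8, -0.9, 2.8]
opening: 0.19
```

View pics/w13.png

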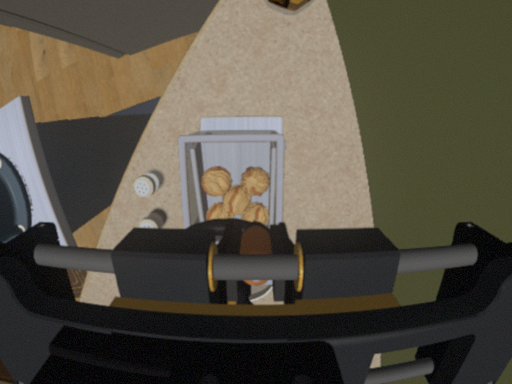

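View pics/s13.png

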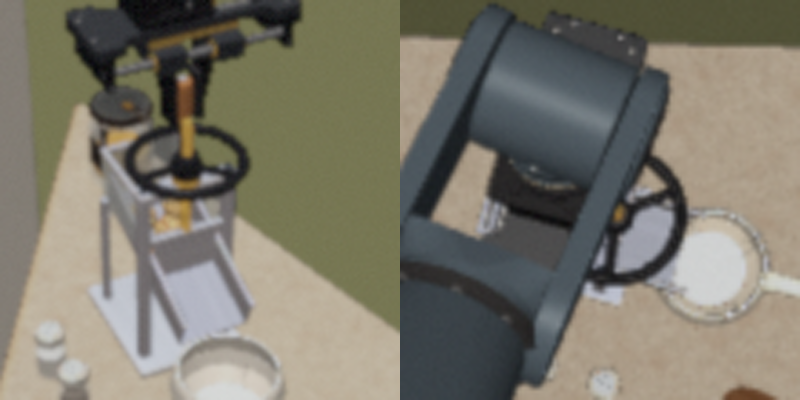

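The grip is held (opening 16.5 mm, reaction forces seen). The tool's z lies along the dispenser's +x and its y along +y, so wheel angle θ gives (y,z) = 50(sin θ, cos θ). θ0 ≈ 157.6°. I'll compute the steps.

```bash
cat > st.py <<'E'
import sys,numpy as np
# offsets of steps on the circle: start, end, step [deg], radius
def steps(a,b,d,r=50.):
    n=int(round(abs(b-a)/d)); th=np.radians(np.linspace(a,b,n+1))
    print([[0,round(float(y),1),round(float(z),1)] for y,z in zip(np.diff(np.round(r*np.sin(th),1)),np.diff(np.round(r*np.cos(th),1)))])
if __name__=="__main__": steps(*map(float,sys.argv[1:]))
E
python3 st.py 157.6 85.6 12; python3 st.py 85.6 1.6 12
```

```text
[[0, 9.1, 4.9], [0, 8.0, 6.8], [0, 6.4, 8.3], [0, 4.5, 9.4], [0, 2.5, 10.2], [0, 0.3, 10.4]]
[[0, -1.9, 10.3], [0, -4.0, 9.7], [0, -5.9, 8.6], [0, -7.6, 7.2], [0, -8.9, 5.5], [0, -9.8, 3.5], [0, -10.4, 1.4]]
```

```bash
python3 -m inch '{"dp":[[0,9.1,4.9],[0,8.0,6.8],[0,6.4,8.3],[0,4.5,9.4],[0,2.5,10.2],[0,0.3,10.4],[0,0,0]],"yaw":[0,0,0,0,0,0,0]}'
cat > chk.py <<'E'
from h import *
s=bot.read_state(); ax=np.array([.4738,-.1090]); v=s["position"][:2]-ax
R=s["tcp_rot"]; f=R.T@s["force"]; 
zx=np.array([-.247,-.969]); yx=np.array([.969,-.247]); a,b=v@zx,v@yx
print("r %.1f th %.1f z %.1f"%(np.hypot(a,b)*1e3,np.degrees(np.arctan2(b,a)),s["position"][2]*1e3),"F tool",f.round(1),"t",s["time_s"],"op",s["opening"].round(3))
u=np.array([b,a])/np.hypot(a,b); print("Frad %.1f Ftan(ccw) %.1f"%(f[1]*u[0]+f[2]*u[1], f[1]*u[1]-f[2]*u[0]))
E
python3 chk.py
```

```text
time_s: 14.5
position: [0.5218, -0.1265, 0.2613]
tcp_rot: [[0.004, 0.969, -0.248], [-0.002, -0.248, -0.969], [-1.0, 0.004, 0.001]]
force: [4.9, -2.9, 2.2]
opening: 0.195Traceback (most recent call last):
  File "chk.py", line 5, in <module>
    print("r %.1f th %.1f z %.1f"%(np.hypot(a,b)*1e3,np.degrees(np.arctan2(b,a)),s["position"][2]*1e3),"F tool",f.round(1),"t",s["time_s"],"op",s["opening"].round(3))
                                                                                                                                                ^^^^^^^^^^^^^^^^^^
AttributeError: 'float' object has no attribute 'round'
```

```bash
sed -i 's/s\["opening"\].round(3)/round(s["opening"],3)/' chk.py; python3 chk.py; python3 -m inch '{"dp":[[0,-1.9,10.3],[0,-4.0,9.7],[0,-5.9,8.6],[0,-7.6,7.2],[0,-8.9,5.5],[0,-9.8,3.5],[0,0,0],[0,0,0]],"yaw":[0,0,0,0,0,0,0,0]}'; python3 chk.py
```

```text
r 51.1 th 84.3 z 261.3 F tool [-2.2  5.5  1.6] t 14.5 op 0.195
Frad 5.6 Ftan(ccw) -1.0
time_s: 15.17
position: [0.4702, -0.1594, 0.2611]
tcp_rot: [[-0.003, 0.969, -0.246], [-0.002, -0.246, -0.969], [-1.0, -0.003, 0.002]]
force: [-0.2, -4.1, 7.9]
opening: 0.196
r 50.5 th 10.2 z 261.1 F tool [-7.9  0.8  4.1] t 15.1667 op 0.196
Frad 4.2 Ftan(ccw) 0.1
```

```bash
python3 -m inch '{"dp":[[0,-5,0.5],[0,-4,0.3],[0,-2,0],[0,0,0]],"yaw":[0,0,0,0]}'; python3 chk.py;  python3 -m inch '{"dp":[[0,-2,0],[0,0,0]],"yaw":[0,0]}'; python3 chk.py; python3 -m inch '{"dp":[[0,-2,0],[0,0,0]],"yaw":[0,0]}'; python3 chk.py
```

```text
time_s: 15.5
position: [0.4625, -0.158, 0.2612]
tcp_rot: [[0.004, 0.969, -0.247], [-0.003, -0.247, -0.969], [-1.0, 0.005, 0.002]]
force: [6.5, -3.6, 1.0]
opening: 0.19
r 50.3 th 1.3 z 261.2 F tool [-1.   7.2  1.9] t 15.5 op 0.19
Frad 2.0 Ftan(ccw) 7.2
time_s: 15.67
position: [0.4623, -0.158, 0.2613]
tcp_rot: [[0.008, 0.969, -0.247], [-0.004, -0.247, -0.969], [-1.0, 0.009, 0.002]]
force: [8.8, -3.9, -0.4]
opening: 0.194
r 50.3 th 1.1 z 261.3 F tool [0.5 9.5 1.6] t 15.6667 op 0.194
Frad 1.8 Ftan(ccw) 9.4
time_s: 15.83
position: [0.4622, -0.158, 0.2614]
tcp_rot: [[0.012, 0.969, -0.248], [-0.005, -0.248, -0.969], [-1.0, 0.013, 0.002]]
force: [14.4, -5.0, -4.6]
opening: 0.193
r 50.4 th 1.0 z 261.4 F tool [ 4.8 15.1  1.3] t 15.8333 op 0.193
Frad 1.6 Ftan(ccw) 15.1
```

The wheel meets its stop: the position stays at θ≈1° while the tangential force rises to 15 N. I'll hold briefly and look.

```bash
python3 -m inch '{"dp":[[0,0,0],[0,0,0],[0,0,0],[0,0,0]],"yaw":[0,0,0,0]}'; python3 chk.py
python3 - <<'E'
from h import *
s=cap("scene");t=cap("top")
cv2.imwrite("pics/s14.png",np.hstack([cv2.resize(s["color"][110:250,210:350,::-1],(400,400),interpolation=cv2.INTER_CUBIC),cv2.resize(t["color"][120:230,200:310,::-1],(400,400),interpolation=cv2.INTER_CUBIC)]))
E
```

```text
time_s: 16.17
position: [0.4622, -0.158, 0.2614]
tcp_rot: [[0.012, 0.969, -0.248], [-0.005, -0.247, -0.969], [-1.0, 0.013, 0.002]]
force: [13.5, -3.3, -4.2]
opening: 0.188
r 50.3 th 1.0 z 261.4 F tool [ 4.4 13.8 -0.1] t 16.1667 op 0.188
Frad 0.1 Ftan(ccw) 13.8
```

View pics/s14.png

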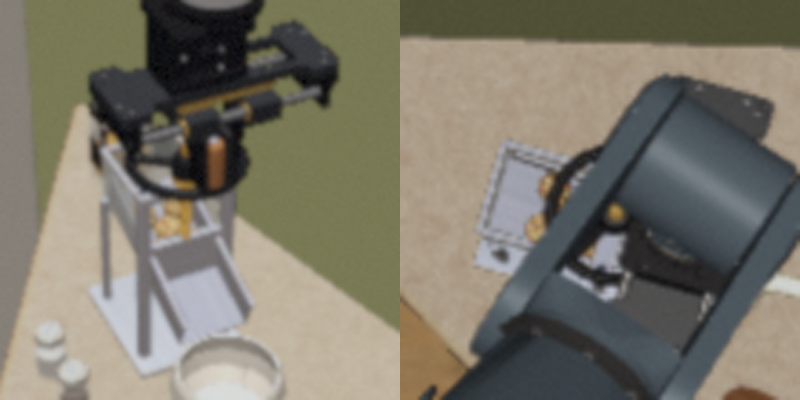

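In the picture the grip is on the chute side, which matches θ = 0. A fitted axis shift of (+1, +0.3) mm in tool y,z makes the stop read -0.1° with r = 50. I'll update the check and compute the steps back out.

```bash
python3 - <<'E'
print(.4738+.001*.969+.0003*-.247, -.1090-.001*.247-.0003*.969)
E
sed -i 's/\[.4738,-.1090\]/[.4747,-.1095]/' chk.py; python3 chk.py
python3 st.py 12 192 12; python3 st.py 192 372 12
```

```text
0.4746949 -0.1095377
r 50.1 th -0.2 z 261.3 F tool [ 3.8 14.3  0.6] t 16.2667 op 0.192
Frad 0.5 Ftan(ccw) 14.3
[[0, 9.9, -3.2], [0, 9.1, -5.2], [0, 7.8, -7.0], [0, 6.1, -8.5], [0, 4.3, -9.5], [0, 2.1, -10.3], [0, 0.0, -10.4], [0, -2.1, -10.3], [0, -4.3, -9.5], [0, -6.1, -8.5], [0, -7.8, -7.0], [0, -9.1, -5.2], [0, -9.9, -3.2], [0, -10.4, -1.1], [0, -10.4, 1.1]]
[[0, -9.9, 3.2], [0, -9.1, 5.2], [0, -7.8, 7.0], [0, -6.1, 8.5], [0, -4.3, 9.5], [0, -2.1, 10.3], [0, 0.0, 10.4], [0, 2.1, 10.3], [0, 4.3, 9.5], [0, 6.1, 8.5], [0, 7.8, 7.0], [0, 9.1, 5.2], [0, 9.9, 3.2], [0, 10.4, 1.1], [0, 10.4, -1.1]]
```

```bash
python3 -m inch '{"dp":[[0,7,0],[0,7.6,-0.1],[0,9.9,-3.2],[0,9.1,-5.2],[0,7.8,-7],[0,6.1,-8.5],[0,4.3,-9.5],[0,2.1,-10.3],[0,0,-10.4],[0,0,0]],"yaw":[0,0,0,0,0,0,0,0,0,0]}'; python3 chk.py
python3 -m inch '{"dp":[[0,-2.1,-10.3],[0,-4.3,-9.5],[0,-6.1,-8.5],[0,-7.8,-7],[0,-9.1,-5.2],[0,-9.9,-3.2],[0,-10.4,-1.1],[0,-10.4,1.1],[0,0,0]],"yaw":[0,0,0,0,0,0,0,0,0]}'; python3 chk.py
```

```text
time_s: 17.1
position: [0.5242, -0.1165, 0.2612]
tcp_rot: [[0.003, 0.969, -0.246], [-0.002, -0.246, -0.969], [-1.0, 0.003, 0.001]]
force: [5.1, -1.0, 3.3]
opening: 0.193
r 50.0 th 96.3 z 261.2 F tool [-3.2  5.2 -0.3] t 17.1 op 0.193
Frad 5.2 Ftan(ccw) -0.3
time_s: 17.85
position: [0.4738, -0.0596, 0.2612]
tcp_rot: [[-0.001, 0.969, -0.245], [-0.002, -0.245, -0.969], [-1.0, -0.001, 0.002]]
force: [0.9, -2.2, 6.2]
opening: 0.194
r 50.0 th -164.7 z 261.2 F tool [-6.2  1.4  1.9] t 17.85 op 0.194
Frad -2.2 Ftan(ccw) -0.8
```

The tracking is good (r = 50.0). I'll continue through the first turn.

```bash
python3 -m inch '{"dp":[[0,-9.9,3.2],[0,-9.1,5.2],[0,-7.8,7.0],[0,-6.1,8.5],[0,-4.3,9.5],[0,-2.1,10.3],[0,0.0,10.4],[0,2.1,10.3],[0,4.3,9.5],[0,6.1,8.5],[0,7.8,7.0],[0,9.1,5.2],[0,9.9,3.2],[0,10.4,1.1],[0,10.4,-1.1],[0,0,0]],"yaw":[0,0,0,0,0,0,0,0,0,0,0,0,0,0,0,0]}'; python3 chk.py
python3 - <<'E'
from h import *
s=cap("scene");t=cap("top");w=cap("wrist","w15.png")
cv2.imwrite("pics/s15.png",np.hstack([cv2.resize(s["color"][110:250,210:350,::-1],(400,400),interpolation=cv2.INTER_CUBIC),cv2.resize(t["color"][120:230,200:310,::-1],(400,400),interpolation=cv2.INTER_CUBIC)]))
E
```

```text
time_s: 19.18
position: [0.4701, -0.1594, 0.2611]
tcp_rot: [[-0.005, 0.969, -0.246], [0.0, -0.246, -0.969], [-1.0, -0.005, 0.001]]
force: [-2.1, -1.7, 10.1]
opening: 0.194
r 50.1 th 9.0 z 261.1 F tool [-10.   -1.7   2.2] t 19.1833 op 0.194
Frad 1.9 Ftan(ccw) -2.0
```

View pics/s15.png

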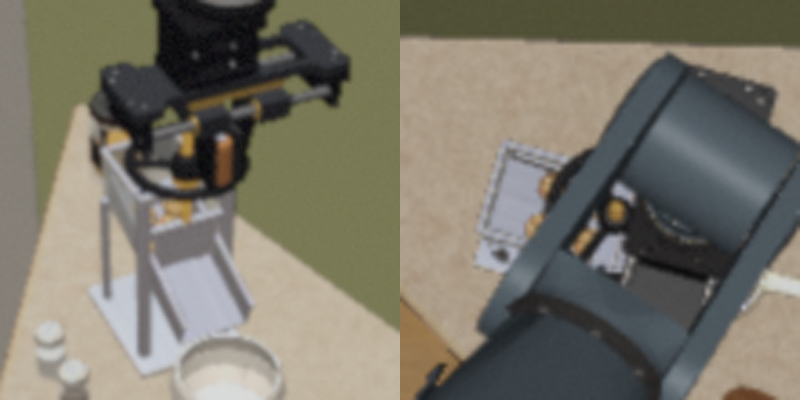

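One turn is done, the stem has risen, and the pot is in place. Now the second turn.

```bash
python3 -m inch '{"dp":[[0,9.9,-3.2],[0,9.1,-5.2],[0,7.8,-7.0],[0,6.1,-8.5],[0,4.3,-9.5],[0,2.1,-10.3],[0,0.0,-10.4],[0,-2.1,-10.3],[0,-4.3,-9.5],[0,-6.1,-8.5],[0,-7.8,-7.0],[0,-9.1,-5.2],[0,-9.9,-3.2],[0,-10.4,-1.1],[0,-10.4,1.1],[0,0,0]],"yaw":[0,0,0,0,0,0,0,0,0,0,0,0,0,0,0,0]}'; python3 chk.py;
python3 -m inch '{"dp":[[0,-9.9,3.2],[0,-9.1,5.2],[0,-7.8,7.0],[0,-6.1,8.5],[0,-4.3,9.5],[0,-2.1,10.3],[0,0.0,10.4],[0,2.1,10.3],[0,4.3,9.5],[0,6.1,8.5],[0,7.8,7.0],[0,9.1,5.2],[0,9.9,3.2],[0,0,0],[0,0,0]],"yaw":[0,0,0,0,0,0,0,0,0,0,0,0,0,0,0]}'; python3 chk.py
```

```text
time_s: 20.67
position: [0.4749, -0.0596, 0.2612]
tcp_rot: [[0.001, 0.969, -0.246], [-0.002, -0.246, -0.969], [-1.0, 0.001, 0.001]]
force: [2.7, -2.2, 5.4]
opening: 0.192
r 49.9 th -166.0 z 261.2 F tool [-5.4  3.2  1.5] t 20.6667 op 0.192
Frad -2.2 Ftan(ccw) -2.7
time_s: 21.92
position: [0.4492, -0.1526, 0.261]
tcp_rot: [[-0.006, 0.969, -0.246], [0.003, -0.246, -0.969], [-1.0, -0.006, -0.002]]
force: [-2.4, 1.1, 11.9]
opening: 0.19
r 50.1 th -16.3 z 261.0 F tool [-11.9  -2.6  -0.5] t 21.9167 op 0.19
Frad 0.3 Ftan(ccw) -2.7
```

```bash
python3 -m inch '{"dp":[[0,7,0.8],[0,5,0.2],[0,1.9,0],[0,0,0],[0,0,0],[0,0,0],[0,0,0],[0,0,0],[0,0,0],[0,0,0],[0,0,0],[0,0,0]],"yaw":[0,0,0,0,0,0,0,0,0,0,0,0]}'; python3 chk.py
python3 - <<'E'
from h import *
s=cap("scene");t=cap("top");w=cap("wrist","w16.png")
cv2.imwrite("pics/s16.png",np.hstack([cv2.resize(s["color"][110:250,210:350,::-1],(400,400),interpolation=cv2.INTER_CUBIC),cv2.resize(t["color"][120:230,200:310,::-1],(400,400),interpolation=cv2.INTER_CUBIC)]))
E
```

```text
time_s: 22.92
position: [0.4608, -0.1576, 0.261]
tcp_rot: [[-0.009, 0.969, -0.246], [0.002, -0.246, -0.969], [-1.0, -0.009, 0.001]]
force: [-6.4, -0.4, 13.3]
opening: 0.193
r 50.1 th -1.9 z 261.0 F tool [-13.2  -6.2   1.9] t 22.9167 op 0.193
Frad 2.1 Ftan(ccw) -6.2
```

View pics/s16.png

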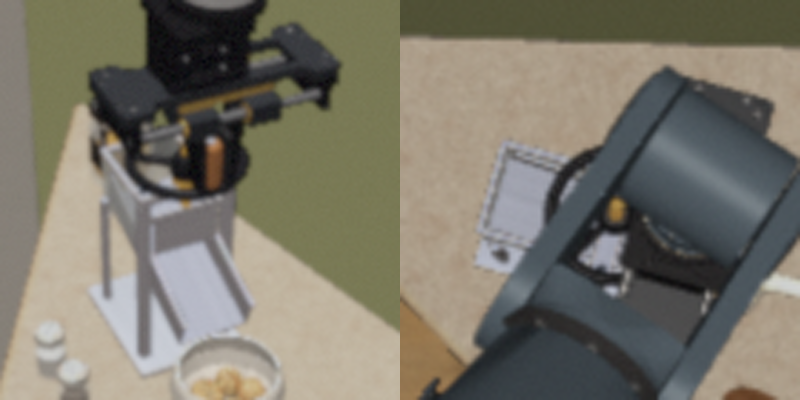

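View pics/w16.png

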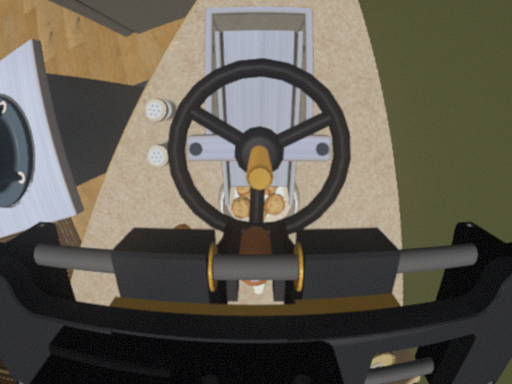

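The hopper is empty and the walnuts are in the pot. The grip spoke points straight down the chute (hub (260,147), grip (255,240)). A small trim next, then count the walnuts.

```bash
python3 -m inch '{"dp":[[0,1.5,0],[0,0,0],[0,0,0],[0,0,0],[0,0,0],[0,0,0],[0,0,0],[0,0,0]],"yaw":[0,0,0,0,0,0,0,0]}'; python3 chk.py
python3 - <<'E'
from h import *
s=cap("scene");w=cap("wrist");
cv2.imwrite("pics/s17.png",np.hstack([cv2.resize(s["color"][215:275,260:320,::-1],(400,400),interpolation=cv2.INTER_CUBIC),cv2.resize(w["color"][150:250,210:310,::-1],(400,400),interpolation=cv2.INTER_CUBIC)]))
E
python3 chk.py
```

```text
time_s: 23.73
position: [0.4618, -0.1579, 0.261]
tcp_rot: [[-0.01, 0.969, -0.245], [0.002, -0.245, -0.969], [-1.0, -0.01, 0.001]]
force: [-7.1, -0.3, 14.1]
opening: 0.192
r 50.1 th -0.6 z 261.0 F tool [-14.  -7.   2.] t 23.7333 op 0.192
Frad 2.1 Ftan(ccw) -7.0
r 50.1 th -0.6 z 261.0 F tool [-14.1  -7.3   2.4] t 23.8333 op 0.192
Frad 2.4 Ftan(ccw) -7.2
```

View pics/s17.png

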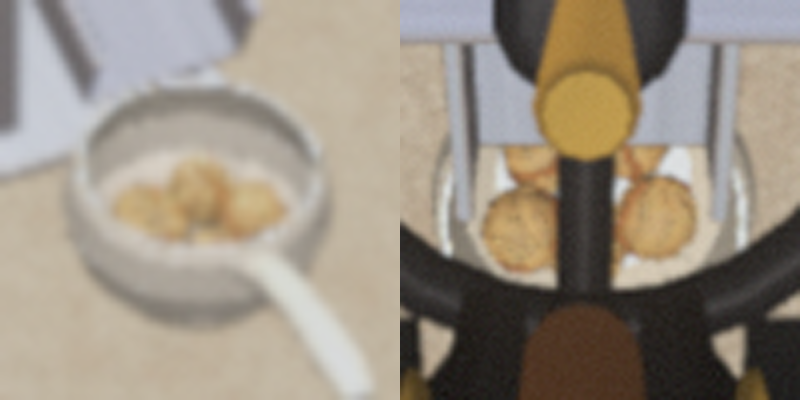

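```bash
python3 - <<'E'
from h import *
s=cap("scene","s18.png");w=cap("wrist")
for x,y in ((120,230),(260,218),(130,158),(240,160),(213,260)): print("W",x,y,plane(w,(210+x/4,150+y/4),.022).round(3))
for x,y in ((150,212),(200,190),(255,207),(206,237)): print("S",x,y,plane(s,(260+x/6.667,215+y/6.667),.022).round(3))
t=cap("top")
hs=cv2.cvtColor(w["color"],cv2.COLOR_RGB2HSV)
cv2.imwrite("pics/w18.png",cv2.resize(w["color"][0:260,160:360,::-1],None,fx=2.3,fy=2.3,interpolation=cv2.INTER_CUBIC))
cv2.imwrite("pics/s18.png",cv2.resize(s["color"][215:275,260:320,::-1],(580,580),interpolation=cv2.INTER_LANCZOS4))
E
```

```text
W 120 230 [ 0.425 -0.205  0.022]
W 260 218 [ 0.472 -0.212  0.022]
W 130 158 [ 0.434 -0.181  0.022]
W 240 160 [ 0.47  -0.19   0.022]
W 213 260 [ 0.453 -0.223  0.022]
S 150 212 [ 0.444 -0.182  0.022]
S 200 190 [ 0.468 -0.185  0.022]
S 255 207 [ 0.478 -0.206  0.022]
S 206 237 [ 0.452 -0.206  0.022]
```

View pics/w18.png

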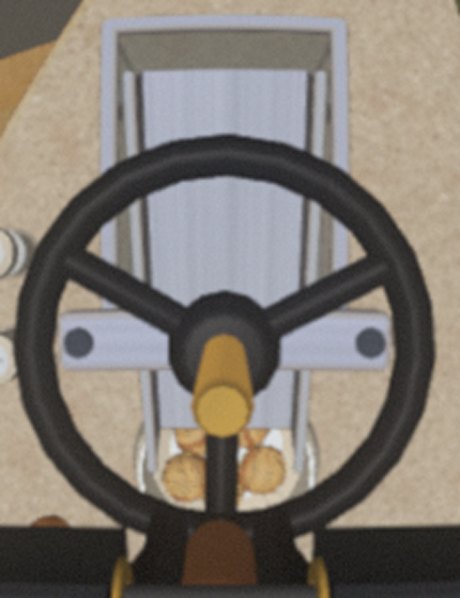

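View pics/s18.png

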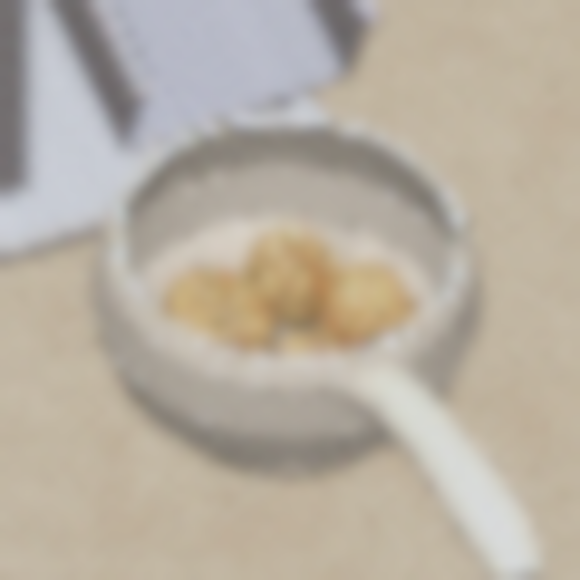

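Five walnuts: the wrist view shows four round the spoke plus the edge of a fifth by it. The scene view shows two overlapping at left, two more, and a sliver in front. The hopper and chute are empty, nothing lies outside, and θ is steady at two turns (-0.6°). I'll hand in.

```bash
python3 chk.py; python3 -c "
from rig import bot
bot.hand_in()"
```

```text
r 50.1 th -0.6 z 261.0 F tool [-14.4  -6.1   2.6] t 23.9833 op 0.195
Frad 2.6 Ftan(ccw) -6.0
the job is handed in; nothing more can be done
```

I handed the job in at 24 s with all five walnuts in the pot and the gripper still holding the crank grip two full turns off the stop.

**How it went:** I set the pot upright under the chute with its handle pointing away. I turned the wheel clockwise to its stop, where the force rose to about 15 N with no further movement and stayed there for over 0.3 s. Then I backed it off two full turns.

**Last checks:**
- **Wheel:** it was steady about 0.6° short of two turns (the stop itself had read -0.2°). The gripper was closed on the grip with about 7 N of spring load.
- **Pot:** the bowl's centre measured 31 to 33 mm past the lip.
- **Walnuts:** the hopper and chute are empty. The fifth walnut was only partly visible, so the count rests on two views that agree and on the empty hopper.
- **Bystanders:** I never touched the shakers, jar or spoon, and the pictures showed none of them disturbed. I did not measure their final positions.

**What failed or disagreed:**
- The first lift of the pot came before the slow fingers had closed. The pot did not move, and the second try held.
- The pot drooped while carried, then levelled when set down.
- The heights I measured for the pot's rim and the wheel came out lower than the stated sizes (37 against 58 mm, and 221 against about 232 mm). The handle's end and the crank grip agreed with theirs to within about 6 mm.

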